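# Bring the parcel tally up to six

### The arm

A 6-joint arm with a two-finger parallel gripper is mounted at the origin on the work surface. World frame = base frame: x ahead of the robot, y to its left, z up, the work surface at z = 0. Lengths are in mm, angles in rad, forces in N, time in s.
With the tool pointing down it reaches from about 325 to 900 mm from the base axis. Payload 3.5 kg.
Tool frame: the origin (TCP) lies between the finger pads; the fingertips stand 14 mm ahead of it and the grasp point (between the pads) lies 5 mm behind it; z points along the fingers, y is the direction in which the jaws open and shut (so a half turn about z gives the same grasp; the last joint's range is limited). The gripper opens to 85 mm and grips with 20 to 120 N. Pads are 22 mm wide; open, the fingers measure 114 mm over their backs; the gripper's body (76 mm by 85 mm) begins 54 mm behind the grasp point. The pads swing forward as they close: fully open they stand 13 mm farther back than shut.
Start: joints at [-1.294, 0.276, -0.026, 1.268, 0, 1.467], TCP at [231.697, -580.464, 245.313] pointing down, gripper open.
Joint ranges: [-3.12, 3.12], [-0.85, 1.88], [-1.08, 1.24], [-1.95, 2.15], [-1.57, 1.53], [-3.14, 3.14]. Speed limits (rad/s): [2.57, 2.57, 3.14, 3.14, 3.14, 3.14].

### API

Orientations are given as a unit quaternion [x, y, z, w].
In Python, from cell import env gives the robot as it stands.
- The arm moves only by the tool jog_arm, never from a script. Its argument "moves" is a list of rows, each an object with "translation": the shift along the tool's x, y, z in m, a list of three; "angular": the turn, a rotation vector about the tool's x, y, z in degrees, a list of three; "gripper": the opening in per cent of the stroke, from 0 (shut) to 100 (fully open). In form: [{"translation": [tx, ty, tz], "angular": [wx, wy, wz], "gripper": gripper}, ...]. A call has 1 to 20 rows; each row is the pose to reach, as a shift and turn from the pose measured when the call began, along the tool's axes at that moment; what a row does not reach only later rows make up. A row lasts 1/10 s, in which the tool goes at most 50 mm and 8.59 degrees, less where a joint would pass 70% of its speed; a pose out of reach is approached as far as the arm can. A call with a gripper value outside its range is refused whole. The fingers move at their own pace and stop on an object; "newtons" is the grip in N (left out, the last holds). Time passes only in rows, so rows that repeat a pose let the fingers close. It gives the time, the measured TCP pose, the force and the opening at its end, in the units of the state.
- env.read_state(): the state, without advancing time (a new reading comes with each control period).
- env.get_image(name): name is "side" or "top"; returns a dict with "pixels" (384x512x3 uint8, red, green, blue), "range_z" (384x512 float32, mm along the optical axis (not along the pixel's ray), 0 where there is no reading), "vfov" (degrees; the focal length in pixels is half the picture's height over the tangent of half this angle, whatever the lens; pixels are square), "cx", "cy" (the principal point, pixels), "rvec" (rotation vector, rad) and "tvec" (3), from world to camera coordinates, as OpenCV has them. Camera axes: x right, y down, z forward; pixel columns grow to the right and rows downward; lengths in mm; the calibration is good to about 2 mm. A picture is of the moment at which its call begins.
- env.finish_job(): hands the job in, once; it reports no verdict.
The state is a dict: "clock": time; "joints": joint angles; "dq": joint speeds; "tau": joint torques, N m; "eef_pos": TCP position; "eef_rot": TCP orientation; "wrist_force": force on the tool from outside, world axes, zero at the start; "ft_torque": the same for the moment, N m; "opening": finger opening in mm.
Only numpy, scipy, OpenCV 4.12 (cv2) and the standard library are available. Lean on these libraries where they do the work, as an engineer would, in place of code of your own. Each camera call takes 0.05 s, during which the arm holds its last target.

### The job

The grey tote holds six parcels with green stickers, but only some of them have been entered on the tally counter with the green lever pad. Press its sprung lever as many times as needed, one stroke for each missing parcel, until its pointer stands on the sixth tick clockwise from the long red zero tick, not beyond, and let the lever go. Do not force the lever against its stop (it works with a finger's push), do not touch the counter with the orange pad, and leave the pen pot, torch and lunch tin where they are.

Things in the scene. Friction and masses are not known exactly. Their poses are not given: they have to be found in the camera images.
- counter_green: Grey die-cast bench tally counter with a GREEN lever pad, fixed to the table. Flange 150 x 116 x 8 mm, case 104 x 88 mm, 122 mm high with the glazed dial on top. Origin: centre of the underside; z up; the lever stands out in front along the body's own -x, on its middle line. Over 80 N on it is forcing it.
- shaft_green (a point): Middle of the level cross shaft of the green lever, 68 mm in front of the counter's origin, 85 mm up; it stays put. Straight arm 13 mm wide; the flat green pad, 38 mm wide, covers 95 to 155 mm from the shaft, its face 9 mm above the arm's middle line. At rest the arm slopes up 0.05 to 0.65 rad above level, set differently each time and NOT reported: see it or feel for it.
- press_green (a point): Point at table height, 173 mm in front of the green counter's origin; it stays put. A vertical push on the line above it meets the pad at every angle: pad face 99 to 176 mm above the table at rest, 64 to 72 mm lower (35 to 105 mm) at the solid stop after 0.55 rad. Sprung: about 3 N at first, 7 N at the bottom, then it goes hard; let go, it springs up by itself.
- pointer_green (a joint): Black pointer on the green counter's dial. Ten ticks 0.628 rad apart, 0 = on the long red tick (on the lever side), growing clockwise from above. Starts on tick 1, 2 or 3; wanted: 6 = 3.770. One tick a stroke: it clicks on when the lever is over 0.36 rad down; the next counts only after the lever has risen to within 0.08 rad of rest. It cannot be turned back.
- counter_orange: Same kind and size of counter with an ORANGE lever pad, for another run; not to be touched. Its lever reaches to 223 mm in front of the origin (its own -x) and up to 190 mm above the table. The two counters may stand either way round, left or right. Origin: centre of the underside.
- pen_pot: Squat terracotta pot, 94 mm across, 98 mm high, with three pens up to 150 mm above the table; loose, stands between the two counters. Origin: centre of the underside.
- torch: Chunky yellow plastic torch lying on the table, 170 x 68 x 68 mm, long side along its x; loose. Origin: underside, middle of its length.
- lunch_tin: Dented aluminium lunch tin, 150 x 100 x 65 mm, long side along its x; loose. Origin: centre of the underside.
There are look-alikes about, which are no part of the job. Of the things like the torch, leave any that is purple; of the rest the smaller one is meant.

How it is judged (in metres and radians):
At the end, for the whole second after the job is handed in: The green counter's pointer rests on the sixth tick (3.77 rad, within 0.15 rad, a quarter of a tick), its lever is let go, and the pen pot, torch and lunch tin stand within 30 mm of where they were, not tipped (0.35 rad) (value of joint pointer_green between 3.62 and 3.92 rad and not (contact force between any of the fingers, the arm and counter_green above 0.5 N) and not (distance of pen_pot from where it was at the start of the episode above 0.03 m or angle between pen_pot's own z axis and vertical above 0.35 rad) and not (distance of torch from where it was at the start of the episode above 0.03 m or angle between torch's own z axis and vertical above 0.35 rad) and not (distance of lunch_tin from where it was at the start of the episode above 0.03 m or angle between lunch_tin's own z axis and vertical above 0.35 rad)); the robot touches nothing.
It fails at once if the green counter is forced: more than 80 N on it (contact force between any of the fingers, the arm and counter_green above 80 N).
It fails at once if the orange counter is touched (more than 2 N) (contact force between any of the fingers, the arm and counter_orange above 2 N).
It fails at once if the pen pot is moved by more than 30 mm or tipped (distance of pen_pot from where it was at the start of the episode above 0.03 m or angle between pen_pot's own z axis and vertical above 0.35 rad).
It fails at once if the torch is moved by more than 30 mm or tipped (distance of torch from where it was at the start of the episode above 0.03 m or angle between torch's own z axis and vertical above 0.35 rad).
It fails at once if the lunch tin is moved by more than 30 mm or tipped (distance of lunch_tin from where it was at the start of the episode above 0.03 m or angle between lunch_tin's own z axis and vertical above 0.35 rad).
It also fails if it takes over 64 s, if anything falls off the work surface, if the arm or the gripper's body presses on something with over 40 N, if the wrist force passes 120 N, or if a joint passes its speed limit or range.

## Working session

There is one attempt and no reset: what is moved stays moved. The work goes in short steps, Python scripts to look and compute and a tool call to move; the robot and the scene stay as the last step left them, time stands still between calls to the robot, and variables do not carry over. Pictures are saved under pics/ and viewed, and the job is handed in when it is done.

Besides the shell and the picture viewer there is one more tool, called after "Request:" as name(argument=value, ...), one argument or row to a line, values as JSON. jog_arm: Moves the arm, as the interface text tells. Its arguments: {"type":"object","properties":{"moves":{"type":"array","items":{"type":"object","properties":{"translation":{"type":"array","items":{"type":"number"}},"angular":{"type":"array","items":{"type":"number"}},"gripper":{"type":"number"}}}},"newtons":{"type":"number"}},"required":["moves"]}

```bash
mkdir -p pics
cat > h.py <<'E'
import numpy as np, cv2
from cell import env
def cap(n,tag):
    d=env.get_image(n); np.savez(f'{tag}.npz',**d)
    cv2.imwrite(f'pics/{tag}.png',cv2.cvtColor(d['pixels'],cv2.COLOR_RGB2BGR)); return d
def load(tag):
    z=np.load(f'{tag}.npz'); return {k:z[k] for k in z.files}
def world(d):
    f=192/np.tan(np.radians(float(d['vfov']))/2)
    h,w=d['range_z'].shape; u,v=np.meshgrid(np.arange(w),np.arange(h)); z=d['range_z']
    P=np.stack([(u-d['cx'])/f*z,(v-d['cy'])/f*z,z],-1)
    R=cv2.Rodrigues(np.array(d['rvec'],float))[0]
    return (P-np.array(d['tvec']).ravel())@R
E
python3 - <<'E'
from h import *
for n in('side','top'):
    d=cap(n,n+'0'); print(n,d['vfov'],d['cx'],d['cy'],d['rvec'],d['tvec'])
print(env.read_state())
E
```

```text
side 46.26929955436589 263.6101900853911 197.06325046867002 [ 0.47933991 -2.75106259  1.08736784] [ 473.17484719  237.06307664 1665.68958284]
top 43.79109968148378 259.69706108997747 188.16441341659916 [ 2.14047176 -2.19019181  0.13907712] [ -69.71927039  520.82557195 1886.3590058 ]
{'clock': 0.1, 'joints': array([-1.29441221e+00,  2.77042734e-01, -2.77398839e-02,  1.26801045e+00,
       -1.15479847e-05,  1.46737483e+00]), 'dq': array([ 1.10442472e-03,  1.02807581e-03,  3.56779137e-03, -3.37066596e-05,
        1.12650918e-03,  7.73839973e-05]), 'tau': array([ 4.17390784e-04, -4.46707857e+01,  2.96128446e+01,  8.46487703e-03,
       -4.92864535e-05,  1.04249153e-05]), 'eef_pos': array([ 231.50135094, -579.81315641,  244.28213046]), 'eef_rot': array([ 9.82022096e-01,  1.88763363e-01, -9.19852868e-05, -9.94141498e-04]), 'wrist_force': array([-0.29172287, -0.91594424,  0.82675188]), 'ft_torque': array([-0.02986759,  0.02651867,  0.00413403]), 'opening': 84.94799609973131}
```

View pics/side0.png

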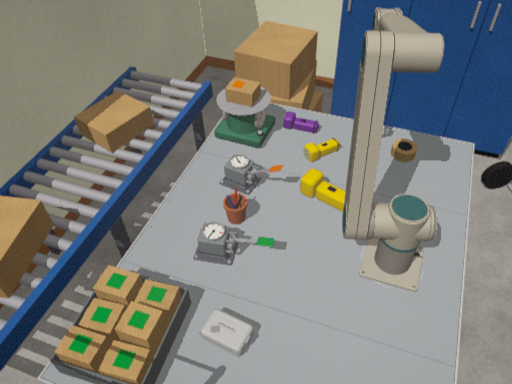

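View pics/top0.png

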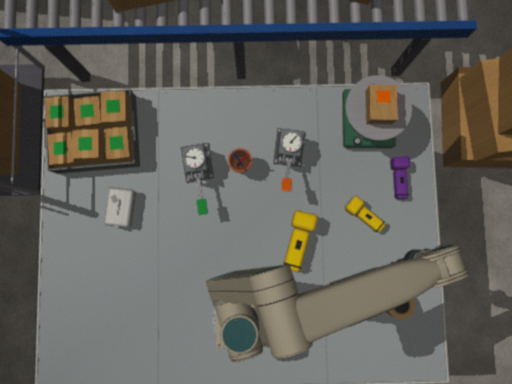

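The side view shows the green pad at about (265,242) and its counter at (214,240). The orange counter is at (240,172). In the top view the green pad is at (201,207), its dial at (195,158) and the pen pot at (240,160). Next I'll measure these and enlarge the dial.

Run:
```python
from h import *
for t in('top0','side0'):
    d=load(t); W=world(d); hsv=cv2.cvtColor(d['pixels'],cv2.COLOR_RGB2HSV)
    for nm,lo,hi in(('green',50,75),('orange',6,14)):
        m=cv2.inRange(hsv,(lo,150,90),(hi,255,255))
        n,l,s,c=cv2.connectedComponentsWithStats(m)
        for i in range(1,n):
            if s[i,4]>30:
                P=W[l==i]; P=P[np.isfinite(P).all(1)]
                print(t,nm,c[i].round(1),s[i],np.median(P,0).round(1),P.min(0).round(),P.max(0).round())
    if t=='top0':
        for nm,(u0,u1,v0,v1) in dict(green=(180,220,135,190),orange=(270,310,120,175)).items():
            Q=W[v0:v1,u0:u1].reshape(-1,3); q=Q[(Q[:,2]>112)&(Q[:,2]<140)]
            print(nm,'case',len(q),np.median(q,0).round(1),cv2.minAreaRect(q[:,:2].astype(np.float32)))
            q=Q[(Q[:,2]>4)&(Q[:,2]<15)]; print('flange',len(q),cv2.minAreaRect(q[:,:2].astype(np.float32)))
        Q=W[140:180,220:262].reshape(-1,3);q=Q[Q[:,2]>50];print('pot',np.median(q,0),q.min(0),q.max(0))
a=load('top0')['pixels'][130:225,170:230]; b=load('side0')['pixels'][215:265,190:280]
cv2.imwrite('pics/za.png',cv2.resize(a[:,:,::-1],None,fx=6,fy=6,interpolation=2))
cv2.imwrite('pics/zb.png',cv2.resize(b[:,:,::-1],None,fx=8,fy=8,interpolation=2))
```

```text
top0 green [112.4 105.8] [107 100  12  12 128] [839.1 480.7 136.3] [818. 457. 123.] [865. 504. 148.]
top0 green [ 86.7 110.3] [ 81 105  12  12 120] [832.3 589.2 106.6] [808. 567.  94.] [854. 616. 116.]
top0 green [ 54.3 111.4] [ 51 106   8  12  80] [823.6 708.1 126.4] [800. 688. 114.] [847. 722. 139.]
top0 green [115.9 142.2] [110 137  12  12 123] [700.7 471.4 116.8] [677. 449. 106.] [722. 496. 126.]
top0 green [ 84.5 143. ] [ 79 138  12  11 131] [692.9 581.7 146.6] [294. -59. 137.] [ 713.  604. 1935.]
top0 green [ 58.9 147.7] [ 54 142  10  12 100] [685.6 694.1 107.9] [663. 677.  98.] [707. 714. 122.]
top0 green [201.8 206.4] [198 200   9  14 105] [445.7 142.7 105.2] [294. -59.  91.] [ 471.  158. 1935.]
top0 orange [383.4  96. ] [376  90  16  13 200] [ 816.9 -533.5  265. ] [ 792. -563.  256.] [ 841. -505.  277.]
top0 orange [237.1 168.2] [229 161  16  11  38] [601.7   3.5  83.9] [294. -59. -13.] [ 621.   36. 1935.]
top0 orange [286.2 184.1] [282 178  10  13 110] [ 517.9 -180.   154.7] [ 493. -200.  135.] [ 544. -163.  178.]
green case 298 [634.4 173.5 116.7] ((633.7898559570312, 172.
[... 833 characters left out ...]
0.4 115.7] [ 88. 445. 108.] [ 725. 1066. 1383.]
side0 green [101.1 314.4] [ 91 307  21  16 203] [831.9 589.6 105.8] [ 88. 565.  99.] [ 857. 1066. 1383.]
side0 green [138.3 319.3] [128 311  21  18 217] [692.7 580.8 145.8] [ 88. 556. 138.] [ 716. 1066. 1383.]
side0 green [ 79.9 343.5] [ 69 334  22  19 240] [823.9 700.5 126.6] [ 88. 674. 119.] [ 851. 1066. 1383.]
side0 green [123.7 359.4] [113 350  22  19 241] [685.3 691.8 105.9] [ 88. 663.  98.] [ 710. 1066. 1383.]
side0 orange [324.2  79.2] [316  77  17   5  44] [  775.7 -2172.   -671.9] [  707. -2205.  -706.] [  844. -2133.  -643.]
side0 orange [275.3 168. ] [269 165  14   7  37] [ 516.1 -178.3  156. ] [  88. -202.  139.] [ 541. 1066. 1383.]
```

View pics/za.png

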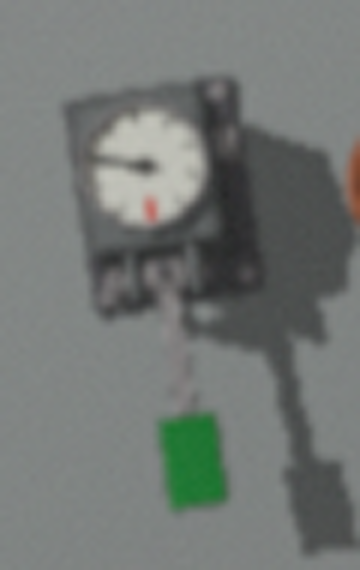

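View pics/zb.png

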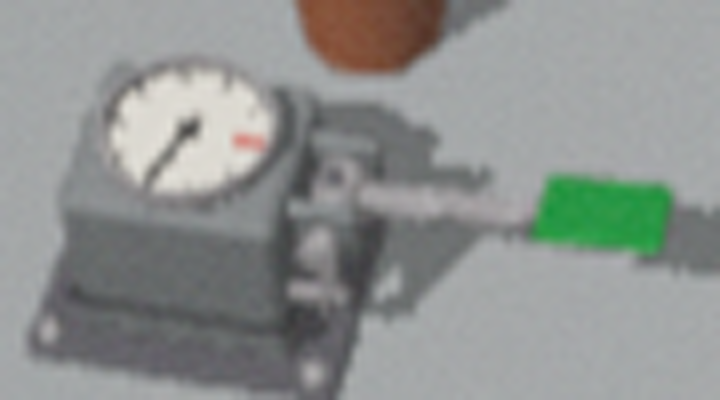

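The dial has its red tick at (152,210) from its centre at (148,165) in the enlarged top view. The long end of the pointer is at (98,157), about 104° clockwise, which is tick 3. That means three strokes. The pad slopes about 0.09 rad and its face is about 103 mm up on the press line. I'll move above it at a safe height with the gripper shut and turned in line with the lever.

Request:
jog_arm(
  moves=[
    {"translation": [0.12,-0.148,0],"angular": [0,0,-43],"gripper": 0},
    {"translation": [0.12,-0.148,0],"angular": [0,0,-43],"gripper": 0},
    {"translation": [0.12,-0.148,0],"angular": [0,0,-43],"gripper": 0},
    {"translation": [0.12,-0.148,0],"angular": [0,0,-43],"gripper": 0},
    {"translation": [0.12,-0.148,0],"angular": [0,0,-43],"gripper": 0},
    {"translation": [0.238,-0.296,0],"angular": [0,0,-86],"gripper": 0},
    {"translation": [0.238,-0.296,0],"angular": [0,0,-86],"gripper": 0},
    {"translation": [0.238,-0.296,0],"angular": [0,0,-86],"gripper": 0},
    {"translation": [0.238,-0.296,0],"angular": [0,0,-86],"gripper": 0},
    {"translation": [0.238,-0.296,0],"angular": [0,0,-86],"gripper": 0},
    {"translation": [0.357,-0.443,0],"angular": [0,0,-128],"gripper": 0},
    {"translation": [0.357,-0.443,0],"angular": [0,0,-128],"gripper": 0},
    {"translation": [0.357,-0.443,0],"angular": [0,0,-128],"gripper": 0},
    {"translation": [0.357,-0.443,0],"angular": [0,0,-128],"gripper": 0},
    {"translation": [0.357,-0.443,0],"angular": [0,0,-128],"gripper": 0},
    {"translation": [0.4755,-0.5906,0],"angular": [0,0,-167],"gripper": 0},
    {"translation": [0.4755,-0.5906,0],"angular": [0,0,-167],"gripper": 0},
    {"translation": [0.4755,-0.5906,0],"angular": [0,0,-167],"gripper": 0},
    {"translation": [0.4755,-0.5906,0],"angular": [0,0,-167],"gripper": 0},
    {"translation": [0.4755,-0.5906,0],"angular": [0,0,-167],"gripper": 0},
  ],
)

```text
clock: 2.1
eef_pos: [455.1, 148.9, 245.2]
eef_rot: [-0.081, 0.997, 0.002, 0.0]
wrist_force: [-0.8, -0.5, -0.3]
opening: -0.0
```

Request:
jog_arm(
  moves=[
    {"translation": [0.0,-0.003,0.04],"angular": [0,0,0],"gripper": 0},
    {"translation": [0.0,-0.003,0.08],"angular": [0,0,0],"gripper": 0},
    {"translation": [0.0,-0.003,0.1],"angular": [0,0,0],"gripper": 0},
    {"translation": [0.0,-0.003,0.1],"angular": [0,0,0],"gripper": 0},
    {"translation": [0.0,-0.003,0.1],"angular": [0,0,0],"gripper": 0},
  ],
)

```text
clock: 2.6
eef_pos: [455.4, 146.2, 145.2]
eef_rot: [-0.081, 0.997, 0.002, -0.0]
wrist_force: [0.1, -0.4, 0.2]
opening: 0.1
```

Run:
```python
from h import *
a=cap('top','top1')['pixels'][120:260,150:290]; b=cap('side','side1')['pixels'][195:285,190:310]
A=cv2.resize(a[:,:,::-1],None,fx=4,fy=4,interpolation=2)
B=cv2.resize(b[:,:,::-1],None,fx=6,fy=6,interpolation=2)
cv2.imwrite('pics/za1.png',A);cv2.imwrite('pics/zb1.png',B)
s=env.read_state();print(s['eef_pos'],s['wrist_force'],s['joints'])
```

```text
[456.93869121 146.45701341 146.80020904] [ 0.30000147  0.42025552 -0.22266974] [ 0.17333228  0.09463758 -0.4680585   1.00465479  0.00344952  0.01040904]
```

View pics/za1.png

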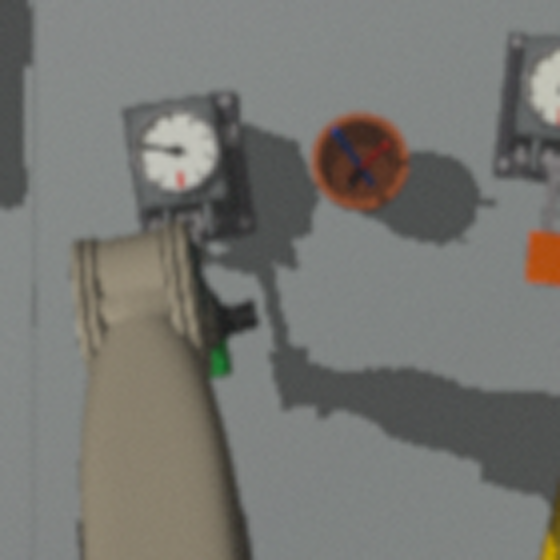

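View pics/zb1.png

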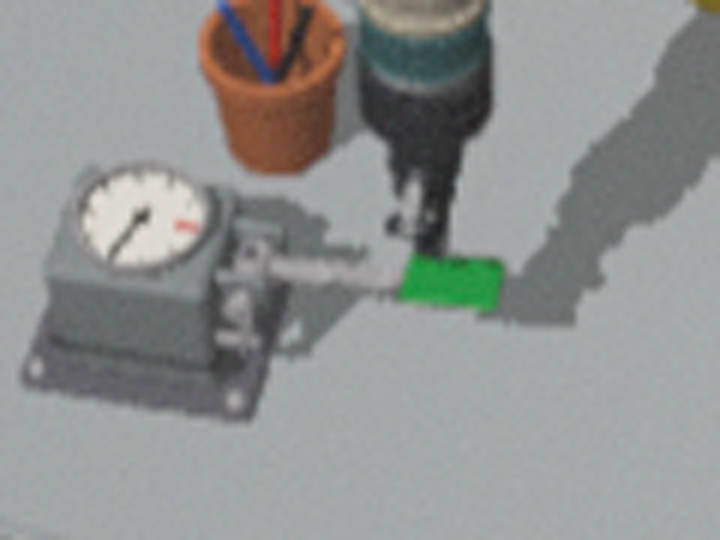

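Both dials stay visible past the arm: the pointer still stands on tick 3, and the fingertip hangs over the inner half of the green pad. I'll start the first stroke carefully.

Request:
jog_arm(
  moves=[
    {"translation": [0.003,0,0.02],"angular": [0,0,0],"gripper": 0},
    {"translation": [0.003,0,0.035],"angular": [0,0,0],"gripper": 0},
    {"translation": [0.003,0,0.045],"angular": [0,0,0],"gripper": 0},
    {"translation": [0.003,0,0.055],"angular": [0,0,0],"gripper": 0},
    {"translation": [0.003,0,0.06],"angular": [0,0,0],"gripper": 0},
    {"translation": [0.003,0,0.06],"angular": [0,0,0],"gripper": 0},
    {"translation": [0.003,0,0.06],"angular": [0,0,0],"gripper": 0},
  ],
)

```text
clock: 3.4
eef_pos: [455.5, 146.4, 88.0]
eef_rot: [-0.081, 0.997, 0.002, 0.003]
wrist_force: [-0.8, 0.9, 5.1]
opening: 0.0
```

Run:
```python
from h import *
b=cap('side','side2')['pixels'][195:285,190:310]
cv2.imwrite('pics/zb2.png',cv2.resize(b[:,:,::-1],None,fx=6,fy=6,interpolation=2))
s=env.read_state();print(s['eef_pos'],s['wrist_force'])
```

```text
[455.54563943 146.36868921  88.04354531] [-0.22174229  0.82430207  6.06144503]
```

View pics/zb2.png

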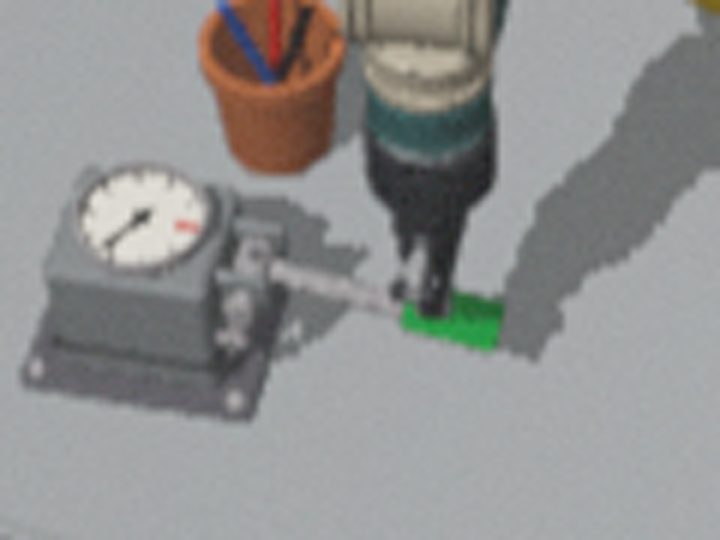

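The lever is on its way down at about 5 N, with the fingertip near the inner half of the pad. I'll go on to a TCP height of about 68 mm.

Request:
jog_arm(
  moves=[
    {"translation": [0,0,0.008],"angular": [0,0,0],"gripper": 0},
    {"translation": [0,0,0.014],"angular": [0,0,0],"gripper": 0},
    {"translation": [0,0,0.019],"angular": [0,0,0],"gripper": 0},
    {"translation": [0,0,0.019],"angular": [0,0,0],"gripper": 0},
    {"translation": [0,0,0.019],"angular": [0,0,0],"gripper": 0},
  ],
)

```text
clock: 3.95
eef_pos: [458.3, 146.8, 70.8]
eef_rot: [-0.081, 0.997, 0.002, 0.005]
wrist_force: [0.4, 0.1, 6.5]
opening: -0.2
```

Run:
```python
from h import *
b=cap('side','side3')['pixels'][195:285,190:310]
cv2.imwrite('pics/zb3.png',cv2.resize(b[:,:,::-1],None,fx=6,fy=6,interpolation=2))
s=env.read_state();print(s['eef_pos'],s['wrist_force'])
```

```text
[458.24719145 146.82452857  70.86512174] [-1.06800343 -0.58488394  5.47771929]
```

View pics/zb3.png

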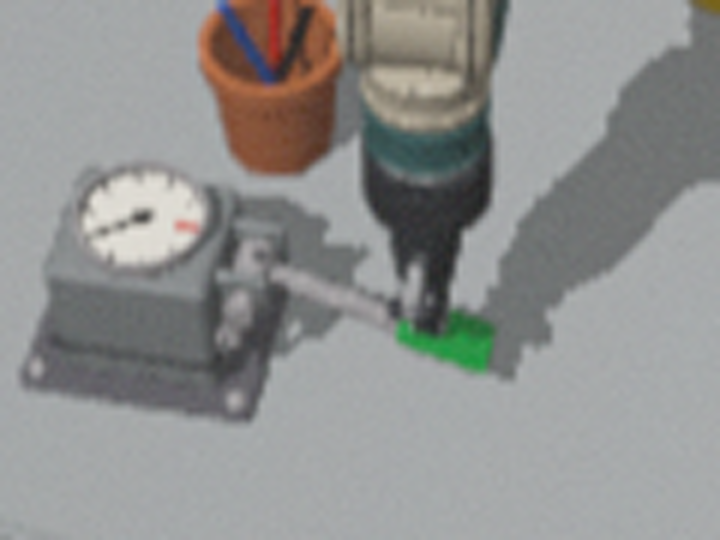

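The pointer has moved on, with its tip now at (98,233). I'll release the lever and check.

Request:
jog_arm(
  moves=[
    {"translation": [0.003,0,-0.03],"angular": [0,0,0],"gripper": 0},
    {"translation": [0.006,0,-0.06],"angular": [0,0,0],"gripper": 0},
    {"translation": [0.009,0,-0.065],"angular": [0,0,0],"gripper": 0},
    {"translation": [0.009,0,-0.065],"angular": [0,0,0],"gripper": 0},
    {"translation": [0.009,0,-0.065],"angular": [0,0,0],"gripper": 0},
    {"translation": [0.009,0,-0.065],"angular": [0,0,0],"gripper": 0},
  ],
)

```text
clock: 4.6
eef_pos: [447.5, 144.8, 134.3]
eef_rot: [-0.081, 0.997, 0.002, 0.004]
wrist_force: [-0.7, -0.1, -0.1]
opening: 0.0
```

```bash
cat > look.py <<'E'
from h import *
import sys
t=sys.argv[1]
a=cap('top','top'+t)['pixels'][135:185,170:220]; b=cap('side','side'+t)['pixels'][215:285,190:280]
A=cv2.resize(a[:,:,::-1],(560,560),interpolation=2)[:,:340]
A=cv2.resize(a[:,:40,::-1],(400,500),interpolation=2)
B=cv2.resize(b[:,:70,::-1],(400,400),interpolation=2)
o=np.zeros((500,800,3),np.uint8);o[:,:400]=A;o[:400,400:]=B
cv2.imwrite(f'pics/l{t}.png',o)
s=env.read_state();print(s['clock'],s['eef_pos'],s['wrist_force'])
E
python3 look.py 4
```

```text
4.7 [447.75237402 144.89473852 134.49916079] [-0.66532559 -0.76218817 -0.46420527]
```

View pics/l4.png

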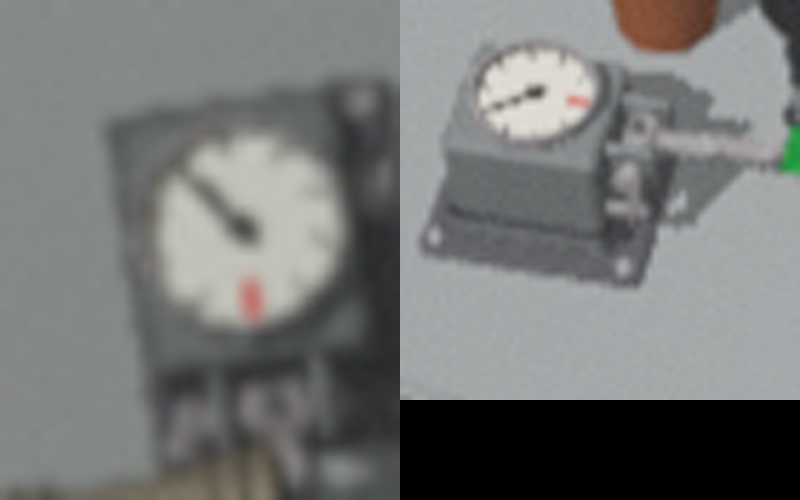

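The pointer reads about 135–140° from the red tick, so roughly tick 4. I'll measure it numerically on the dial plane in both views.

```bash
cat > dial.py <<'E'
from h import *
import sys
def dial(t,box):
    d=load(t); u0,u1,v0,v1=box
    K=8
    img=cv2.resize(d['pixels'][v0:v1,u0:u1],None,fx=K,fy=K,interpolation=cv2.INTER_CUBIC)
    f=192/np.tan(np.radians(float(d['vfov']))/2); R=cv2.Rodrigues(np.array(d['rvec'],float))[0]; T=np.array(d['tvec']).ravel()
    v,u=np.mgrid[:img.shape[0],:img.shape[1]]; u=(u+.5)/K-.5+u0; v=(v+.5)/K-.5+v0
    r=np.stack([(u-d['cx'])/f,(v-d['cy'])/f,np.ones_like(u)],-1)@R; o=-R.T@T
    P=o+r*((120-o[2])/r[...,2])[...,None]
    hsv=cv2.cvtColor(img,cv2.COLOR_RGB2HSV)
    w=((hsv[...,1]<60)&(hsv[...,2]>175)).astype(np.uint8)
    n,l,s,c=cv2.connectedComponentsWithStats(w); i=1+np.argmax(s[1:,4])
    cs,_=cv2.findContours((l==i).astype(np.uint8),0,1); hull=cv2.convexHull(max(cs,key=cv2.contourArea))
    m=np.zeros_like(w); cv2.fillPoly(m,[hull],1)
    C=P[m>0].mean(0)[:2]; rad=np.sqrt(m.sum()*0+cv2.contourArea(P[hull[:,0,1],hull[:,0,0]][:,:2].astype(np.float32))/np.pi)
    q=P[...,:2]-C; rr=np.hypot(q[...,0],q[...,1])
    red=(m>0)&(hsv[...,1]>90)&((hsv[...,0]<10)|(hsv[...,0]>170))
    a0=q[red].mean(0); dark=(rr<rad*.8)&(rr>rad*.4)&(hsv[...,2]<130)&(hsv[...,1]<90)
    a1=q[dark].mean(0); ang=-(np.arctan2(a1[1],a1[0])-np.arctan2(a0[1],a0[0]))%(2*np.pi)
    print(t,'C',C.round(1),'r',rad.round(1),'ticks',(ang/.6283).round(2),dark.sum(),red.sum(),'red dir deg',np.degrees(np.arctan2(a0[1],a0[0])).round(1))
for t in sys.argv[1:]:
    dial('top'+t,(180,214,140,176)); dial('side'+t,(197,232,218,250))
E
python3 dial.py 0 1 4
```

```text
top0 C [633.  168.9] r 32.5 ticks 2.93 36 157 red dir deg -176.0
side0 C [632.2 173.4] r 35.6 ticks 3.02 79 44 red dir deg -173.2
top1 C [633.  168.8] r 32.8 ticks 2.92 30 147 red dir deg -176.1
side1 C [632.2 173.3] r 35.7 ticks 3.01 84 44 red dir deg -173.1
top4 C [633.1 168.9] r 32.8 ticks 3.84 241 143 red dir deg -176.0
side4 C [632.2 173.2] r 35.7 ticks 3.97 14 46 red dir deg -173.5
```

It started on tick 3 and now stands on tick 4, and both views agree. Second stroke.

Request:
jog_arm(
  moves=[
    {"translation": [0,0,0.02],"angular": [0,0,0],"gripper": 0},
    {"translation": [0,0,0.035],"angular": [0,0,0],"gripper": 0},
    {"translation": [0,0,0.047],"angular": [0,0,0],"gripper": 0},
    {"translation": [0,0,0.058],"angular": [0,0,0],"gripper": 0},
    {"translation": [0,0,0.065],"angular": [0,0,0],"gripper": 0},
    {"translation": [0,0,0.07],"angular": [0,0,0],"gripper": 0},
    {"translation": [0,0,0.07],"angular": [0,0,0],"gripper": 0},
    {"translation": [0,0,0.07],"angular": [0,0,0],"gripper": 0},
    {"translation": [0,0,0.035],"angular": [0,0,0],"gripper": 0},
    {"translation": [0,0,0.0],"angular": [0,0,0],"gripper": 0},
    {"translation": [0,0,0.0],"angular": [0,0,0],"gripper": 0},
    {"translation": [0,0,0.0],"angular": [0,0,0],"gripper": 0},
    {"translation": [0,0,0.0],"angular": [0,0,0],"gripper": 0},
    {"translation": [0,0,0.0],"angular": [0,0,0],"gripper": 0},
  ],
)

```text
clock: 6.1
eef_pos: [446.2, 144.6, 132.8]
eef_rot: [-0.081, 0.997, 0.002, 0.002]
wrist_force: [0.3, 0.5, 0.5]
opening: 0.1
```

```bash
python3 look.py 5; python3 dial.py 5
```

```text
6.2 [446.63467934 144.67555639 133.12127351] [-0.18080347 -0.2046324   0.17704455]
top5 C [633.  168.9] r 32.8 ticks 4.7 245 157 red dir deg -176.0
side5 C [632.2 173.2] r 35.7 ticks nan 0 52 red dir deg -173.6dial.py:20: RuntimeWarning: Mean of empty slice.
  a1=q[dark].mean(0); ang=-(np.arctan2(a1[1],a1[0])-np.arctan2(a0[1],a0[0]))%(2*np.pi)
  ret = um.true_divide(
```

View pics/l5.png

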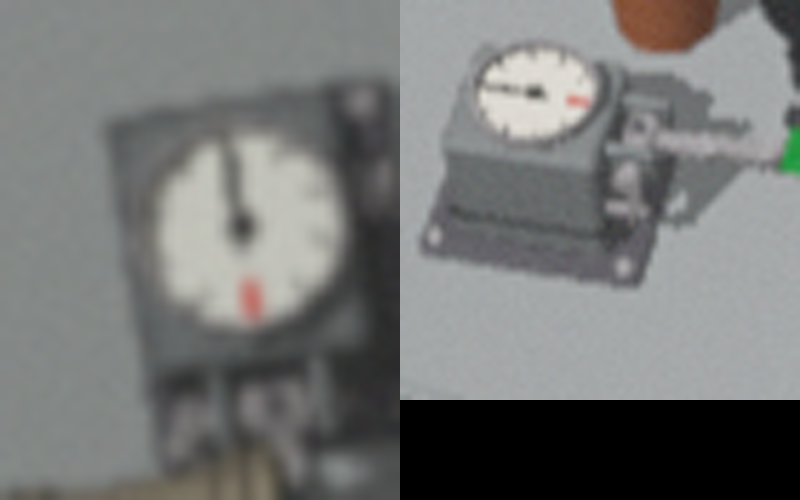

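The pointer now stands straight opposite the red tick, which is tick 5. The top script reads 4.70, biased by its centre estimate, and the side script found no pointer pixels, so here I go by the picture. Third and last stroke.

Request:
jog_arm(
  moves=[
    {"translation": [0,0,0.02],"angular": [0,0,0],"gripper": 0},
    {"translation": [0,0,0.035],"angular": [0,0,0],"gripper": 0},
    {"translation": [0,0,0.046],"angular": [0,0,0],"gripper": 0},
    {"translation": [0,0,0.057],"angular": [0,0,0],"gripper": 0},
    {"translation": [0,0,0.064],"angular": [0,0,0],"gripper": 0},
    {"translation": [0,0,0.069],"angular": [0,0,0],"gripper": 0},
    {"translation": [0,0,0.069],"angular": [0,0,0],"gripper": 0},
    {"translation": [0,0,0.069],"angular": [0,0,0],"gripper": 0},
    {"translation": [0,0,0.035],"angular": [0,0,0],"gripper": 0},
    {"translation": [0,0,0.0],"angular": [0,0,0],"gripper": 0},
    {"translation": [0,0,-0.04],"angular": [0,0,0],"gripper": 0},
    {"translation": [0,0,-0.08],"angular": [0,0,0],"gripper": 0},
    {"translation": [0,0,-0.1],"angular": [0,0,0],"gripper": 0},
    {"translation": [0,0,-0.1],"angular": [0,0,0],"gripper": 0},
    {"translation": [0,0,-0.1],"angular": [0,0,0],"gripper": 0},
    {"translation": [0,0,-0.1],"angular": [0,0,0],"gripper": 0},
  ],
)

```text
clock: 7.8
eef_pos: [444.6, 144.0, 231.0]
eef_rot: [-0.081, 0.997, 0.002, 0.001]
wrist_force: [-0.3, -0.7, 0.2]
opening: -0.4
```

```bash
python3 look.py 6; python3 dial.py 6
```

```text
7.9 [444.71932296 144.02877449 231.04340495] [-0.46000313 -0.3681411   0.01959079]
top6 C [633.1 168.9] r 32.8 ticks 5.67 231 152 red dir deg -175.9
side6 C [632.1 173.3] r 35.5 ticks 5.9 47 48 red dir deg -173.2
```

View pics/l6.png

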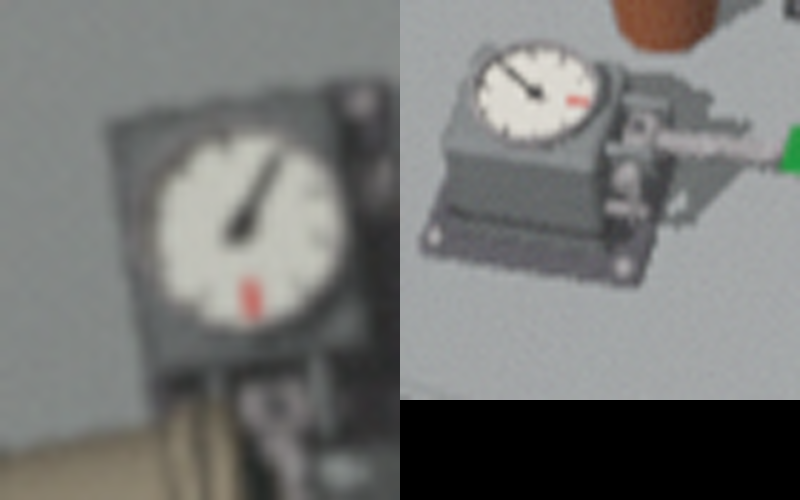

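View pics/side6.png

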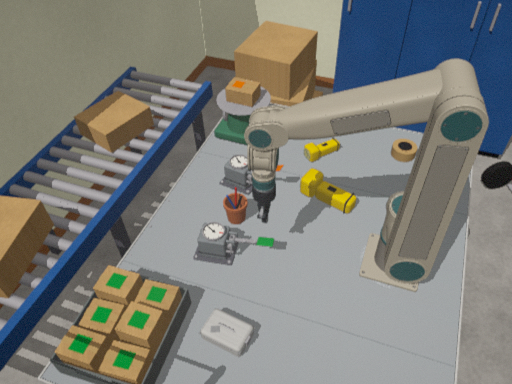

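Measured from the hub at (240,232), the pointer tip at (280,155) lies 217° clockwise of the red tick at (252,300). That is tick 6.04. The lever is back up and the arm is 100 mm clear. The pot, tin and torch look untouched in the side view, so I'll hand in.

```bash
python3 -c "
from cell import env
print(env.finish_job())"
```

```text
the job is handed in; nothing more can be done
None
```

I pressed the green lever three times, and its pointer now stands on the sixth tick. It started on tick 3, and I checked the dial in the camera images after each stroke: 4, 5, then 6. The job was handed in at about 8 s of the 64 s allowed; it reports no verdict.

- **Final pointer reading:** measured by eye from the dial hub in the top view, it is at tick 6.04. My script read 5.90 in the side view and 5.67 in the top view.
- **Disagreement between readings:** the top-view script takes its centre from the white dial area, which sits a little off the hub. It also read low after stroke 2 (4.70). At that check the side-view script found no pointer pixels, so I took tick 5 from the picture.
- **Force:** the most I saw on the wrist was about 6.5 N, read during stroke 1 only, and I kept short of the stop. I took no reading at the bottom of strokes 2 and 3, which used similar depths.
- **Release and surroundings:** the lever had sprung back up, and the arm was about 100 mm clear with the wrist force near zero. The pen pot, torch and lunch tin looked unmoved in the side view; I did not measure their positions again. The arm's path stayed clear of the orange counter.

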